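# Make up an ornament gift tray

## Task

Make up the gift set in the black tray: put the large ball, the small ball, the square lantern and the plain house upright and flat on the floor of their own recesses - large round, small round, square and oblong. Leave the two look-alikes, the six-lobed ornament and the house with the tower, standing where they are. The ornaments are delicate, so set each one down gently without dropping it, and let go of everything.

Things in the scene. Friction and masses are not known exactly. Their poses are not given: they have to be found in the camera images.
- large_ball: Large gold ball ornament, 62 mm in diameter, standing on a flat round foot (44 mm across, 4 mm high); widest 26 mm above the origin, top of the ball at 57 mm, with a small steel cap (16 mm across, to 62 mm) and a thin hanging loop above it to 72 mm. About 90 g. Origin: centre of its underside; z up. Loose, standing on the table at the start, at any yaw.
- small_ball: Small gold ball ornament, 44 mm in diameter, on a round foot (24 mm across, 6 mm high); widest 24 mm above the origin, top of the ball at 46 mm, with a steel cap (16 mm across, to 52 mm) and a hanging loop to 61 mm. About 50 g. Origin: centre of its underside; z up. Loose, standing on the table at the start, at any yaw.
- lantern: Gold square lantern ornament with amber panes: base plate 42 x 42 mm and 6 mm high, upright walls 40 x 40 mm up to 38 mm, then a stepped pyramid roof, steel cap and loop to 67 mm. x and y are square to its sides. About 100 g. Origin: centre of its underside; z up. Loose, standing on the table at the start, at any yaw.
- house: Plain gold house ornament without a tower: 64 mm long (x) and 34 mm wide (y), upright walls to 34 mm, gable roof with its ridge along x at 51 mm, dark windows in the long sides. About 100 g. Origin: centre of its underside; z up. Loose, standing on the table at the start, at any yaw.
- nest_large: Kraft card insert with the larger round recess, 72 mm across: the place of the large ball. Fixed card insert 100 x 100 mm, 10 mm thick, in the black tray. Origin: centre of its underside, 5 mm above the table; x, y along its sides, z up. Recess 7 mm deep, its dark red floor 3 mm above the origin, the insert's top 15 mm above the table. Tray: 224 x 224 mm, walls 14 mm high.
- nest_small: Kraft card insert with the smaller round recess, 46 mm across: the place of the small ball. Fixed card insert 100 x 100 mm, 10 mm thick, in the black tray. Origin: centre of its underside, 5 mm above the table; x, y along its sides, z up. Recess 7 mm deep, its dark red floor 3 mm above the origin, the insert's top 15 mm above the table. Inserts are 105 mm apart, two by two, all at the tray's yaw.
- nest_square: Kraft card insert with the square recess, 60 x 60 mm, sides along x and y: the place of the square lantern. Fixed card insert 100 x 100 mm, 10 mm thick, in the black tray. Origin: centre of its underside, 5 mm above the table; x, y along its sides, z up. Recess 7 mm deep, its dark red floor 3 mm above the origin, the insert's top 15 mm above the table. Any insert may be in any of the tray's four places.
- nest_slot: Kraft card insert with the oblong recess, 84 mm along its x and 54 mm along its y: the place of the plain house. Fixed card insert 100 x 100 mm, 10 mm thick, in the black tray. Origin: centre of its underside, 5 mm above the table; x, y along its sides, z up. Recess 7 mm deep, its dark red floor 3 mm above the origin, the insert's top 15 mm above the table.
- fluted: Look-alike, not for the tray: gold ornament with six round lobes (flower-shaped from above), 58 mm across, steel cap to 45 mm, loop to 55 mm. It is to stay where it stands. About 80 g. Origin: centre of its underside; z up. Loose, standing on the table at the start, at any yaw.
- tower_house: Look-alike, not for the tray: gold house of the same gold, 76 mm long (x from -38 to +38) and 34 mm wide, with a square tower at its +x end (30 x 34 mm, to 66 mm with its pointed roof) and a lower gable (to 45 mm) along the rest. It is to stay where it stands. About 100 g. Origin: centre of its underside; z up. Loose, standing on the table at the start, at any yaw.

How it is judged:
By the outcome, as a careful person would: the job done as asked, in the order asked, and still so for the second after the job is handed in, with the robot touching nothing.
It also fails if it takes over 104 s, if anything falls off the work surface, if the arm or the gripper's body presses on something with over 40 N, if the wrist force passes 120 N, or if a joint passes its speed limit or range.

## Robot

A 6-joint arm with a two-finger parallel gripper is mounted at the origin on the work surface. World frame = base frame: x ahead of the robot, y to its left, z up, the work surface at z = 0. Lengths are in mm, angles in rad, forces in N, time in s.
With the tool pointing down it reaches from about 400 to 825 mm from the base axis. Payload 7 kg.
Tool frame: the origin (TCP) lies at the very end of the fingers, on their centre line; the grasp point (between the pads) lies 19 mm behind it; z points along the fingers, y is the direction in which the jaws open and shut (so a half turn about z gives the same grasp; the last joint's range is limited). The gripper opens to 88 mm and grips with 3 to 60 N. Pads are 19 mm wide; open, the fingers measure 130 mm over their backs; the gripper's body (78 mm by 193 mm) begins 47 mm behind the grasp point.
Start: joints at [1.557, 0.359, 0.012, 0, -1.224, -0.288], TCP at [200.645, 644.466, 226.561] pointing down, gripper open.
Joint ranges: [-3.07, 3.07], [-1.43, 2.12], [-1.02, 1.25], [-3.03, 1.67], [-3.05, -0], [-3.03, 3.03]. Speed limits (rad/s): [2.39, 2.39, 3.01, 3.14, 3.14, 3.14].

## Interface

Orientations are given as a unit quaternion [x, y, z, w].
In Python, from plant import bot gives the robot as it stands. Calls block until the motion is done:
- bot.move_ptp(position, orientation): joint-space move of the TCP to a pose.
- bot.line_to(position, velocity=150, ori=None): straight line of the TCP; ori=None keeps the orientation; velocity is the mean speed in mm/s.
- bot.move_joints(angles): joint-space move.
- bot.move_gripper(opening, force=None): finger opening in mm; force is the grip in N (None keeps the last); returns when the fingers have stopped.
- bot.pause(seconds).
- bot.solve_ik(position, orientation): joint angles nearest the present ones, or None.
- bot.read_state(): the state.
- bot.camera(name): name is "scene" or "top" or "wrist"; returns the picture (420x560x3 uint8, red, green, blue); there is no depth.
- bot.get_calibration(name): a dict with "fx", "fy", "cx", "cy" (pixels), "view" (4x4, takes a point from world to camera coordinates); the wrist camera has in their place "T_tool_cam" (4x4, takes a point from camera to tool coordinates, whose origin is the TCP and whose axes are the flange's). Camera axes: x right, y up, looking along -z (the intrinsics and any distortion apply to the point x, -y, -z); pixel columns grow to the right and rows downward; lengths in mm; the calibration is good to about 2 mm. A picture is of the moment at which its call begins: read the wrist's pose just before it. get_calibration takes no time and is no camera call.
A pose or a line that the arm cannot do raises bot.Unreachable and nothing moves.
- bot.close_job(): hands the job in, once; it reports no verdict.
The state is a dict: "t": time; "joint_pos": joint angles; "qvel": joint speeds; "tau": joint torques, N m; "tcp_pos": TCP position; "eef_rot": TCP orientation; "contact_force": force on the tool from outside, world axes, zero at the start; "moment": the same for the moment, N m; "width": finger opening in mm.
Only numpy, scipy, OpenCV 4.12 (cv2) and the standard library are available. Lean on these libraries where they do the work, as an engineer would, in place of code of your own. Each camera call takes 0.05 s, during which the arm holds its last target.

## Working session

There is one attempt and no reset: what is moved stays moved. The work goes in short steps, each a Python script; the robot and the scene stay as the last script left them, time stands still between calls to the robot, and variables do not carry over. Pictures are saved under pics/ and viewed, and the job is handed in when it is done.

```bash
ls; mkdir -p pics; python3 - <<'E'
from plant import bot
import cv2
for n in("top","scene","wrist"):
    s=bot.read_state()
    cv2.imwrite(f"pics/{n}0.png",bot.camera(n)[:,:,::-1])
    c=bot.get_calibration(n); print(n,c)
print(s)
E
```

```text
pics
top {'fx': 453.41915001668883, 'fy': 453.41915001668883, 'cx': 281.240856686592, 'cy': 204.84755816504162, 'view': array([[ 6.81282802e-03, -9.99976395e-01,  8.91633826e-04,
        -3.08225681e+01],
       [ 9.87029264e-01,  6.86763499e-03,  1.60393478e-01,
        -5.49024809e+02],
       [-1.60395815e-01, -2.12664501e-04,  9.87052753e-01,
        -9.41792021e+02],
       [ 0.00000000e+00,  0.00000000e+00,  0.00000000e+00,
         1.00000000e+00]])}
scene {'fx': 389.5431738268416, 'fy': 389.5431738268416, 'cx': 277.8565583893676, 'cy': 210.5765013742092, 'view': array([[ 2.84837716e-02,  9.99512083e-01, -1.28168058e-02,
        -1.18007607e+01],
       [-8.33823045e-01,  3.08297097e-02,  5.51170263e-01,
         4.24679184e+02],
       [ 5.51296477e-01, -5.01245983e-03,  8.34294355e-01,
        -1.16350768e+03],
       [ 0.00000000e+00,  0.00000000e+00,  0.00000000e+00,
         1.00000000e+00]])}
wrist {'fx': 376.63194687349835, 'fy': 376.63194687349835, 'cx': 281.7040219918186, 'cy': 203.72424635602744, 'T_tool_cam': array([[-1.29310164e-03,  9.65378991e-01,  2.60848102e-01
[... 278 characters left out ...]
00]])}
{'t': 0.1, 'joint_pos': array([ 1.55706552e+00,  3.59300419e-01,  1.11750836e-02, -3.36765269e-04,
       -1.22409019e+00, -2.88100765e-01]), 'qvel': array([-9.76941424e-04, -2.08891913e-03,  9.60748733e-04,  8.02767520e-04,
        1.15499580e-03, -8.25884783e-06]), 'tau': array([-1.08402783e-03, -5.84161377e+01,  2.93752563e+01,  7.01543793e+00,
        1.01608696e-02, -5.58239594e-05]), 'tcp_pos': array([200.54252613, 644.07332038, 225.73159361]), 'eef_rot': array([ 9.88624928e-01, -1.50400210e-01, -5.97939664e-05,  7.24583930e-04]), 'contact_force': array([ 0.32846496,  0.04437558, -0.32411291]), 'moment': array([-0.02651602, -0.03244273,  0.05121835]), 'width': 87.50524259463675}
```

View pics/top0.png

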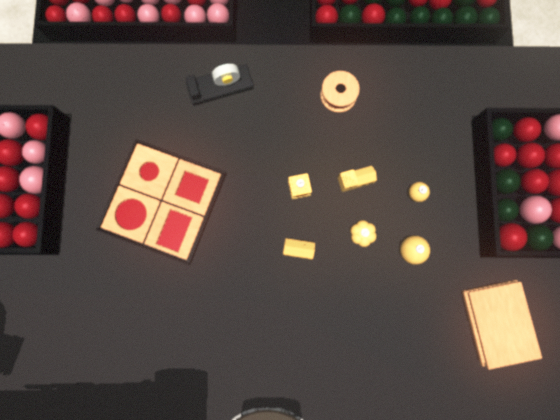

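View pics/scene0.png

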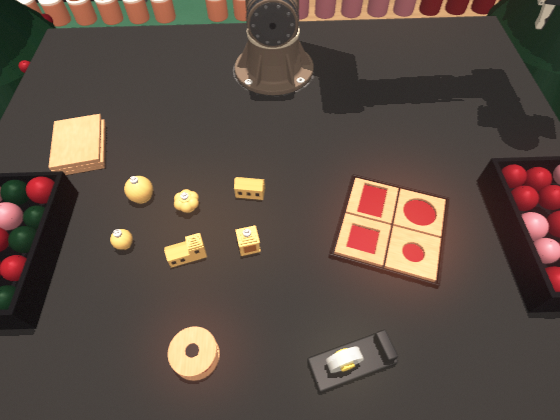

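View pics/wrist0.png

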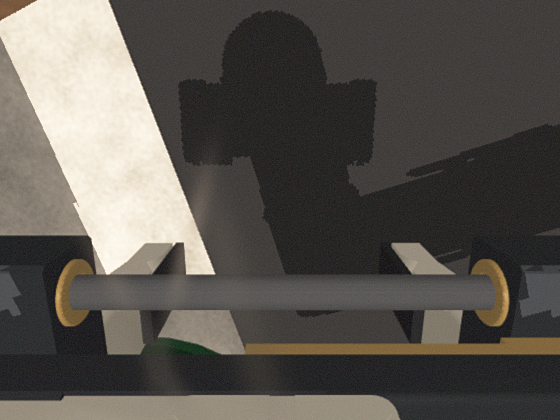

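```bash
cat > h.py <<'E'
import numpy as np, cv2
from plant import bot
from scipy.spatial.transform import Rotation as R
def cam(n,st=None):
    c=bot.get_calibration(n); K=np.array([[c['fx'],0,c['cx']],[0,c['fy'],c['cy']],[0,0,1]])
    if n!='wrist': V=c['view']
    else:
        T=np.eye(4); T[:3,:3]=R.from_quat(st['eef_rot']).as_matrix(); T[:3,3]=st['tcp_pos']
        V=np.linalg.inv(T@c['T_tool_cam'])
    V=np.diag([1,-1,-1,1])@V   # cv convention
    return K,V
def back(kv,px,z):
    K,V=kv; px=np.atleast_2d(px).astype(float)
    d=np.c_[px,np.ones(len(px))]@np.linalg.inv(K).T@V[:3,:3]
    o=-V[:3,:3].T@V[:3,3]
    return o+d*((z-o[2])/d[:,2])[:,None]
def proj(kv,P):
    K,V=kv; q=(np.atleast_2d(P)@V[:3,:3].T+V[:3,3])@K.T
    return q[:,:2]/q[:,2:]
E
python3 - <<'E'
from h import *
a=cv2.imread('pics/top0.png'); cv2.imwrite('pics/topz.png',cv2.resize(a[130:280,270:450],None,fx=4,fy=4,interpolation=cv2.INTER_CUBIC))
cv2.imwrite('pics/topt.png',cv2.resize(a[130:275,90:235],None,fx=4,fy=4,interpolation=cv2.INTER_CUBIC))
kt=cam('top');ks=cam('scene')
for n,p,z in [('large',(416,250),26),('small',(420,191),24),('lant',(300,187),38),('house',(299,249),40),('flut',(363,234),20),('tower',(358,178),30)]:
    print(n,back(kt,p,z).round())
for n,p,z in [('large',(139,190),26),('small',(122,239),24),('lant',(248,242),20),('house',(250,188),20),('flut',(186,201),20),('tower',(186,250),30)]:
    print(n,back(ks,p,z).round())
s={}
for n,p,q in [('large',(131,214),(420,213)),('small',(149,171),(413,252)),('square',(192,187),(363,239)),('slot',(175,230),(372,201))]:
    print(n,back(kt,p,8).round(1),back(ks,q,8).round(1))
E
```

```text
large [[ 454. -322.   26.]]
small [[ 586. -337.   24.]]
lant [[590. -68.  38.]]
house [[454. -66.  40.]]
flut [[ 489. -208.   20.]]
tower [[ 613. -198.   30.]]
large [[ 459. -317.   26.]]
small [[ 585. -333.   24.]]
lant [[599. -68.  20.]]
house [[458. -65.  20.]]
flut [[ 489. -209.   20.]]
tower [[ 619. -193.   30.]]
large [[531.9 310.6   8. ]] [[532.6 312.4   8. ]]
small [[631.3 275.4   8. ]] [[628.3 275.8   8. ]]
square [[594.8 175.8   8. ]] [[593.8 176.6   8. ]]
slot [[496.5 210.1   8. ]] [[496.4 211.6   8. ]]
```

View pics/topz.png

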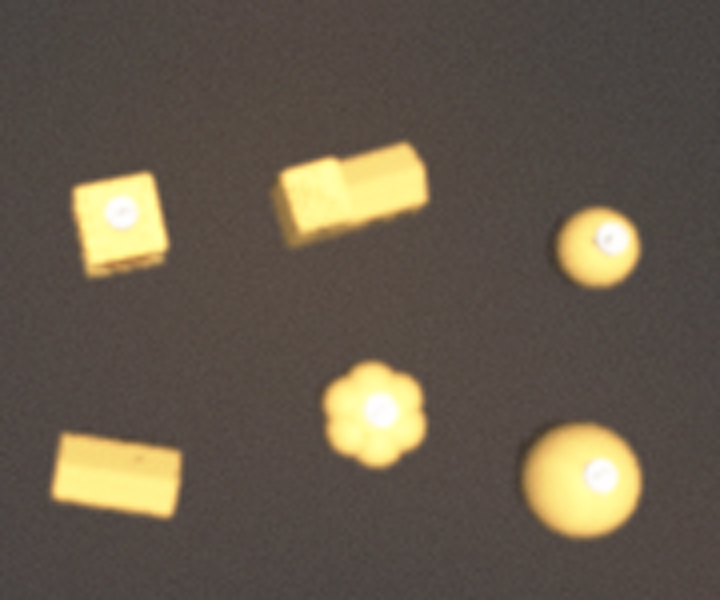

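View pics/topt.png

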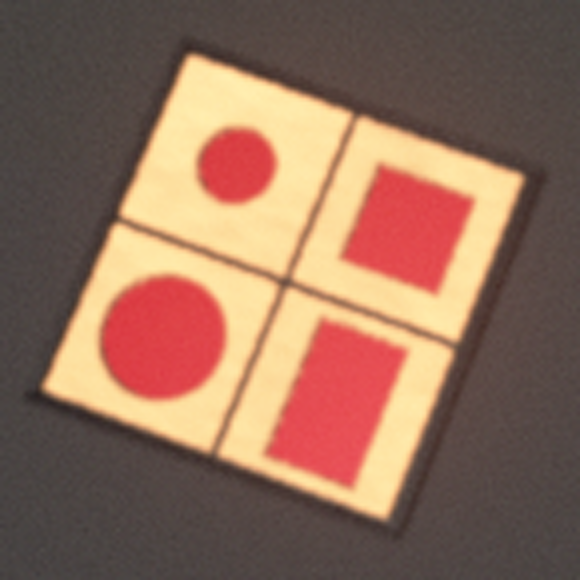

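```bash
cat >> h.py <<'E'
def Q(yaw): return (R.from_euler('z',yaw)*R.from_euler('x',np.pi)).as_quat()
def shot(name,n='wrist'):
    s=bot.read_state(); im=bot.camera(n)
    cv2.imwrite(f'pics/{name}.png',im[:,:,::-1]); np.savez(f'pics/{name}.npz',eef_rot=s['eef_rot'],tcp_pos=s['tcp_pos'])
    return s
E
python3 - <<'E'
from h import *
for p in ([430,245,300],[410,-200,300]):
    print(bot.solve_ik(p,Q(0)))
bot.move_ptp([430,245,300],Q(0)); bot.pause(.3); shot('tray1')
bot.move_ptp([410,-200,300],Q(0)); bot.pause(.3); s=shot('obj1'); print(s['t'],s['tcp_pos'],s['joint_pos'])
E
```

```text
[ 9.15869548e-01  1.50292902e-02 -2.51915541e-01  4.44089210e-16
 -1.30385150e+00  6.54926779e-01]
[-1.99046842e-02 -5.57410906e-02 -3.20748911e-01  4.44089210e-16
 -1.30578851e+00  1.59070101e+00]
4.1417 [ 410.24961747 -199.53245231  299.92337449] [-1.88098554e-02 -5.55419674e-02 -3.20714271e-01 -5.24213987e-05
 -1.30579980e+00  1.59058552e+00]
```

View pics/tray1.png

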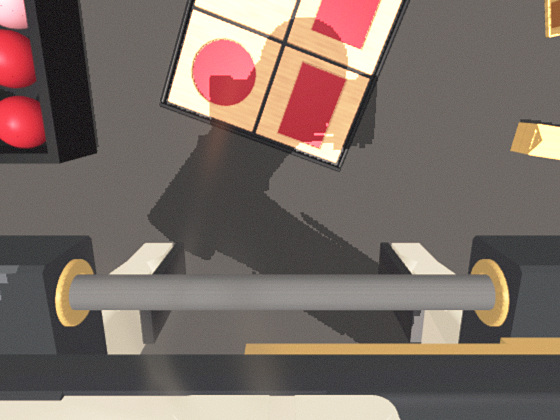

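View pics/obj1.png

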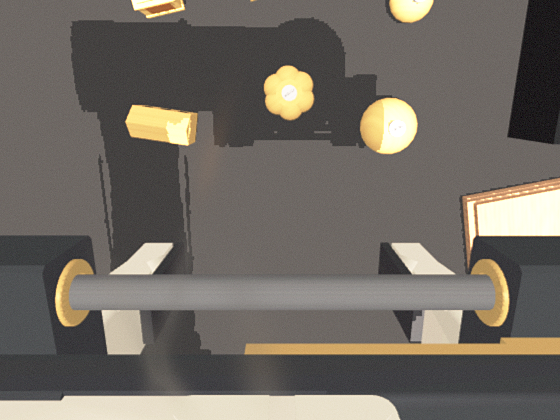

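```bash
cat > est.py <<'E'
from h import *
st=np.load('pics/tray1.npz'); so=np.load('pics/obj1.npz')
kt,ks,kw,ko=cam('top'),cam('scene'),cam('wrist',st),cam('wrist',so)
print('wrist large rec',back(kw,(224,72),8).round(1),'slot',back(kw,(312,105),8).round(1))
print('wrist tray crossing(283,44) z15',back(kw,(283,44),15).round(1), 'top',back(kt,(90+286/4,130+283/4),15).round(1))
print('large ball w',back(ko,(388.5,126),26).round(1),'house ridge',back(ko,(162,118),45).round(1))
def red(n,kv,z):
    a=cv2.imread(f'pics/{n}0.png').astype(int); b,g,r=a[...,0],a[...,1],a[...,2]
    m=((r>120)&(g<100)&(r-g>80)).astype(np.uint8)
    roi=np.zeros_like(m); 
    (x0,x1,y0,y1)=(100,225,140,265) if n=='top' else (330,450,175,285)
    roi[y0:y1,x0:x1]=1; c,_=cv2.findContours(m*roi,0,cv2.CHAIN_APPROX_NONE)
    for k in c:
        if cv2.contourArea(k)<80: continue
        p=k[:,0,:]; w=back(kv,p,z)[:,:2].astype(np.float32)
        r=cv2.minAreaRect(w); print(n,'red',np.round(r[0],1),np.round(r[1],1),round(r[2],1))
red('top',kt,8);red('scene',ks,8)
def gold(n,kv):
    a=cv2.imread(f'pics/{n}0.png'); h=cv2.cvtColor(a,cv2.COLOR_BGR2HSV)
    m=((h[...,0]>12)&(h[...,0]<40)&(h[...,1]>60)&(h[...,2]>90)).astype(np.uint8)
    m=cv2.morphologyEx(m,cv2.MORPH_CLOSE,np.ones((5,5)))
    (x0,x1,y0,y1)=(275,450,150,275) if n=='top' else (95,280,165,280)
    roi=np.zeros_like(m); roi[y0:y1,x0:x1]=1; c,_=cv2.findContours(m*roi,0,cv2.CHAIN_APPROX_NONE)
    for k in c:
        if cv2.contourArea(k)<80: continue
        p=k[:,0,:]; (u,v),r=cv2.minEnclosingCircle(p)
        print(n,'gold px',round(u),round(v),round(r,1),'z25',back(kv,(u,v),25).round(1)[0,:2],'rect', [np.round(q,1) for q in cv2.minAreaRect(back(kv,p,20)[:,:2].astype(np.float32))])
gold('top',kt);gold('scene',ks)
E
python3 est.py
```

```text
wrist large rec [[532.5 310.8   8. ]] slot [[496.3 210.6   8. ]]
wrist tray crossing(283,44) z15 [[560.9 244.1  15. ]] top [[561.4 241.6  15. ]]
large ball w [[ 453.9 -319.5   26. ]] house ridge [[463.5 -71.1  45. ]]
top red [496.2 213.3] [49.2 79.6] 70.0
top red [532.1 311.9] [63.6 65.8] 0.4
top red [595.5 177.1] [55.7 55.4] 69.8
top red [631.4 276.6] [37.5 39.2] 0.4
scene red [629.2 275.7] [41.5 39.6] 88.0
scene red [592.6 176.4] [57.9 55.8] 69.7
scene red [529.3 311.9] [67.5 63.8] 87.9
scene red [493.6 212.4] [52.  78.6] 70.0
top gold px 298 248 17.9 z25 [456.  -65.4] rect [array([456.5, -66.1]), array([72.8, 42.5]), np.float64(81.0)]
top gold px 415 250 15.7 z25 [ 455.5 -320.4] rect [array([ 455.1, -321.3]), array([65.9, 66.1]), np.float64(88.0)]
top gold px 363 233 14.5 z25 [ 490.6 -207.4] rect [array([ 491.1, -208.5]), array([60.1, 63.5]), np.float64(44.5)]
top gold px 419 191 11.1 z25 [ 584.9 -334.6] rect [array([ 585.7, -336.6]), array([47.1, 48.6]), np.float64(87.8)]
top gold px 299 186 15.7 z25 [596.1 -66.9] rect [array([597. , -67.9]), array([57.8, 54.3]), np.float64(12.0)]
top gold px 357 180 21.6 z25 [ 610.1 -197.2] rect [array([ 613.3, -198.7]), array([60.4, 92.7]), np.float64(19.1)]
scene gold px 121 239 11.9 z25 [ 584.6 -334.1] rect [array([ 581.8, -336.7]), array([51.3, 48.4]), np.float64(88.0)]
scene gold px 206 232 57.6 z25 [ 575.7 -155.4] rect [array([ 545.9, -164.3]), array([209.4, 212.8]), np.float64(14.1)]
scene gold px 249 188 17.9 z25 [462.4 -67.6] rect [array([457.2, -68.1]), array([77.1, 61.4]), np.float64(81.8)]
scene gold px 138 189 15.1 z25 [ 455.1 -320.1] rect [array([ 450.9, -321. ]), array([87. , 64.2]), np.float64(36.1)]
```

```bash
cat >> h.py <<'E'
D=np.deg2rad
def st(tag):
    s=bot.read_state(); print(tag,'t%.1f'%s['t'],s['tcp_pos'].round(1),'w%.1f'%s['width'],'F',s['contact_force'].round(1)); return s
def pick(x,y,yaw,h,w,F=12):
    q=Q(D(yaw)); bot.move_gripper(w); bot.move_ptp([x,y,h+110],q); bot.line_to([x,y,h+30],200); bot.line_to([x,y,h],60); bot.pause(.15)
    st('at'); bot.move_gripper(0,F); bot.pause(.15); st('grip')
    bot.line_to([x,y,h+15],50); bot.line_to([x,y,180],200); bot.pause(.1); st('lifted')
def over(x,y,yaw,h): 
    bot.move_ptp([x,y,180],Q(D(yaw))); st('over')
def place(x,y,h,w):
    "h: TCP height above underside"
    bot.line_to([x,y,8+h+20],180); bot.pause(.2); f0=st('pre')['contact_force'][2]
    z=8+h+3; bot.line_to([x,y,z],40)
    while z>8+h-1.0:
        z-=.5; bot.line_to([x,y,z],20); f=bot.read_state()['contact_force'][2]
        if f-f0>2: break
    st('down z=%.1f'%z)
    bot.move_gripper(w); bot.pause(.1); st('open')
    bot.line_to([x,y,z+20],60); bot.line_to([x,y,180],250); st('up')
E
python3 - <<'E'
from h import *
print(bot.solve_ik([455,-320,11],Q(D(-90))),bot.solve_ik([531,312,19],Q(D(-110))))
pick(455,-320,-90,11,80)
shot('l1','scene'); shot('l1w')
E
```

```text
[-2.60906297e-01  4.00708837e-01 -5.01211528e-01  4.44089210e-16
 -6.68875963e-01  2.60906297e-01] [ 8.47922994e-01  4.64713144e-01 -3.57186524e-01 -4.44089210e-16
 -7.48896659e-01 -1.19698884e+00]
at t7.2 [ 455.2 -320.1   11.2] w80.2 F [-0.4  0.4  0.1]
grip t7.8 [ 455.  -320.    11.1] w60.5 F [-0.   0.3  2.1]
lifted t9.3 [ 454.2 -319.6  178.4] w60.7 F [-0.4  0.5 -0.4]
```

View pics/l1.png

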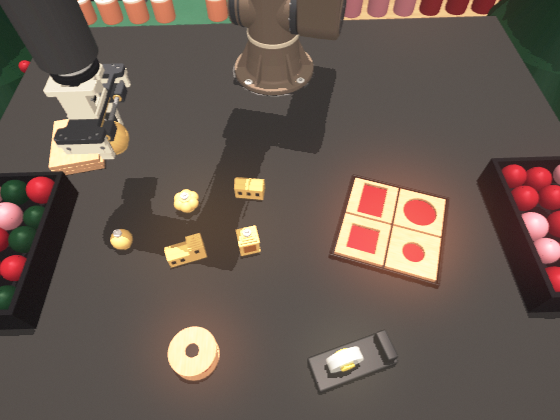

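View pics/l1w.png

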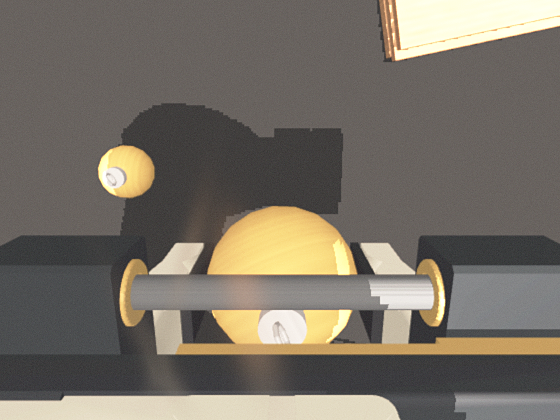

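The large ball is held upright between the pads (cap at pixel 283,327). The small ball is visible at (127,172).

```bash
python3 - <<'E'
from h import *
print(back(cam('wrist',np.load('pics/l1w.npz')),(127,172),24))
over(531,311.7,-110,11); place(531,311.7,11,78)
shot('l2','top'); shot('l2w')
E
```

```text
[[ 583.75884565 -332.7766013    24.        ]]
over t11.6 [531.3 310.9 180. ] w60.8 F [ 0.8 -1.1 -1. ]
pre t12.8 [531.5 312.2  40.2] w60.4 F [ 0.5 -0.4 -0.7]
down z=18.5 t15.1 [531.1 311.8  19.1] w60.7 F [-2.6 -0.8  4.6]
open t15.8 [531.  311.7  18.4] w78.4 F [-0.2  0.3 -0.6]
up t17.0 [530.6 311.5 179.9] w77.8 F [ 0.6 -0.1 -0.6]
```

View pics/l2w.png

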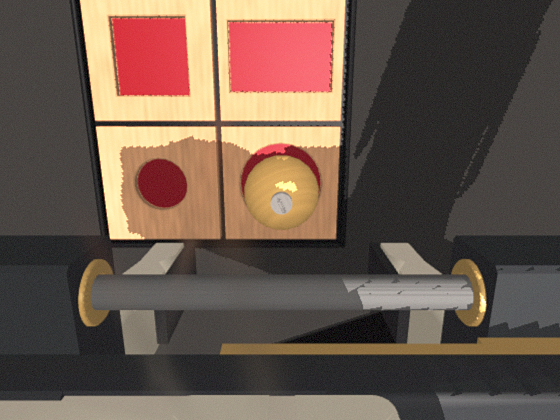

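The large ball stands in its recess; contact came at the expected height. Next is the small ball.

```bash
python3 - <<'E'
from h import *
k=cam('wrist',np.load('pics/l2w.npz'))
print(back(k,[(162,183),(150,56),(281,55)],8).round(1), back(k,[(281,203)],8+60).round(1))
pick(584.4,-334,-90,10,64,10)
shot('s1w'); 
over(629.3,275.7,-20,10); place(629.3,275.7,10,58); shot('s2w')
E
```

```text
[[630.3 274.4   8. ]
 [594.9 174.3   8. ]
 [493.8 210.5   8. ]] [[531.3 313.2  68. ]]
at t21.2 [ 584.7 -334.1   10.4] w64.2 F [ 0.4  0.6 -0.1]
grip t21.9 [ 584.4 -334.    10.2] w42.3 F [ 0.  -0.3  1.9]
lifted t23.4 [ 583.5 -333.6  178. ] w42.8 F [-0.4  0.4 -0.3]
over t25.6 [629.7 274.6 180. ] w42.8 F [0.2 0.3 0.1]
pre t26.7 [629.9 276.2  39.4] w42.4 F [-0.4  1.  -0.7]
down z=18.0 t28.8 [629.4 275.8  18.1] w42.5 F [0.5 0.  1.5]
open t29.5 [629.3 275.7  18. ] w58.1 F [0.5 0.2 0.3]
up t30.7 [628.9 275.6 180. ] w58.0 F [-0.2  0.4  0.2]
```

View pics/s1w.png

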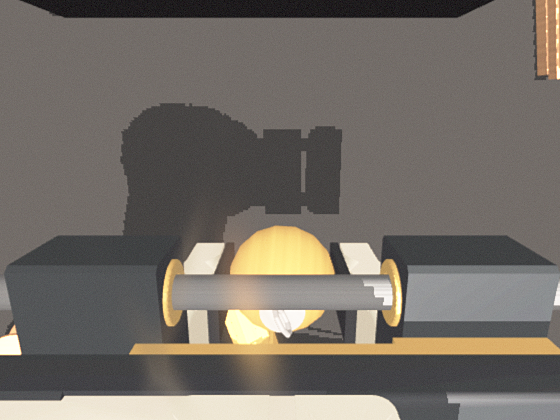

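View pics/s2w.png

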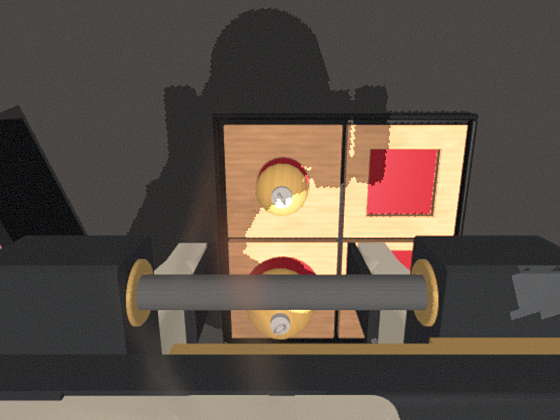

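Both balls are in their recesses, upright. Next I'll measure the lantern and the house.

```bash
python3 - <<'E'
from h import *
p=[430,-67,400]
print(bot.solve_ik(p,Q(0)))
bot.move_ptp(p,Q(0)); bot.pause(.2); print(shot('ho')['t'])
im=cv2.imread('pics/ho.png'); cv2.imwrite('pics/hoz.png',cv2.resize(im[0:235,180:380],None,fx=2.5,fy=2.5,interpolation=cv2.INTER_CUBIC))
E
```

```text
[ 3.01839129e-01 -1.20988415e-01 -1.59740993e-01  4.44089210e-16
 -1.53204375e+00  1.26895720e+00]
32.5667
```

View pics/hoz.png

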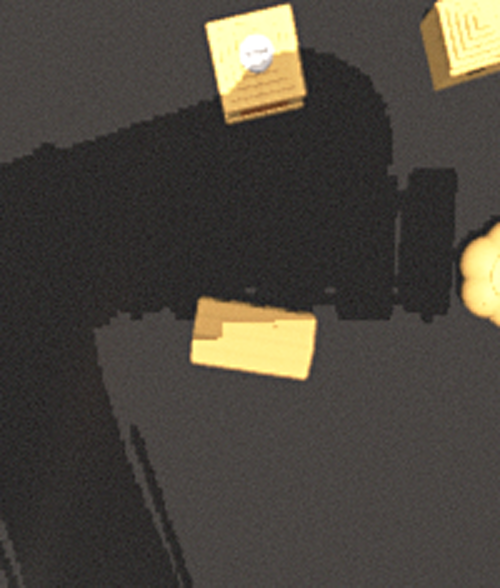

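```bash
python3 - <<'E'
from h import *
k=cam('wrist',np.load('pics/ho.npz'))
f=lambda a:np.array(a)/2.5+[180,0]
L=back(k,f([(205,23),(290,4),(304,98),(228,110)]),38)[:,:2]
H=back(k,f([(201,297),(316,317),(306,380),(191,361)]),34)[:,:2]
for n,P in(('L',L),('H',H)):
    e=np.roll(P,-1,0)-P; print(n,P.mean(0).round(1),np.hypot(*e.T).round(1),np.degrees(np.arctan2(e[:,1],e[:,0])).round(1))
print('cap',back(k,f([(257,53)]),57))
t=cam('top'); print('captop',back(t,(300.2,182.8),57))
E
```

```text
L [595.3 -67.8] [43.4 44.1 39.3 42.1] [ -78.6 -170.1   98.3   15.5]
H [455.1 -66.1] [63.5 34.7 64.5 35. ] [-99.7 171.7  80.6 -10. ]
cap [[594.63168861 -67.88543577  57.        ]]
captop [[595.78022632 -67.73684804  57.        ]]
```

```bash
python3 - <<'E'
from h import *
pick(595.2,-67.8,10.5,10,66,14)
shot('n1w')
over(593.8,176,-20,10); place(593.8,176,10,58); shot('n2w')
E
```

```text
at t35.6 [595.5 -67.8  10.3] w66.1 F [ 0.   0.2 -0. ]
grip t36.3 [595.3 -67.8  10.1] w41.3 F [0.2 0.2 2.4]
lifted t37.8 [594.3 -67.9 178.2] w41.9 F [-0.2  0.1 -0.7]
over t38.8 [593.7 175.5 179.5] w41.8 F [0.4 0.5 0.2]
pre t40.0 [594.5 176.4  39.3] w41.6 F [-0.6 -0.3 -1.4]
down z=17.5 t42.3 [593.9 176.   18.1] w41.6 F [-2.1 -0.8  5.6]
open t42.9 [593.8 176.   17.4] w58.1 F [-0.  -0.6  0. ]
up t44.1 [593.4 175.9 179.9] w58.1 F [ 0.1 -0.2 -0.6]
```

View pics/n1w.png

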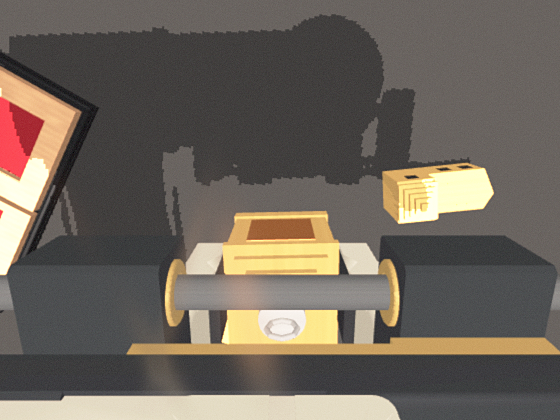

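View pics/n2w.png

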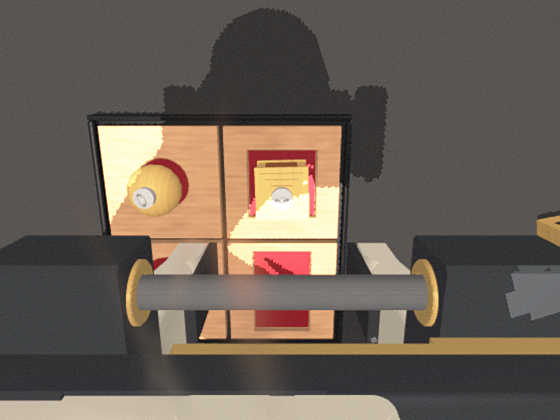

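```bash
python3 - <<'E'
from h import *
pick(455.3,-66.3,-99.5,10,60,14)
shot('h1w')
over(495,212,-20,10); place(495,212,10,48); shot('h2w')
E
```

```text
at t46.9 [455.6 -66.2  10.3] w60.2 F [-0.2 -1.2  0.1]
grip t47.6 [455.3 -66.3  10. ] w33.8 F [-1.   0.7  1.8]
lifted t49.1 [454.4 -66.4 178.5] w34.1 F [-0.9 -0.1 -2. ]
over t50.2 [494.8 211.3 179.6] w34.1 F [ 0.5 -0.3 -1.5]
pre t51.4 [495.6 212.4  39.1] w33.7 F [-0.4 -0.9 -0.5]
down z=17.5 t53.7 [495.1 212.   18.1] w34.0 F [-1.5 -0.8  5.8]
open t54.3 [495.  212.   17.4] w48.0 F [ 0.2 -0.2  0.2]
up t55.5 [494.6 211.8 179.7] w47.8 F [-1.2 -0.1  0.1]
```

View pics/h2w.png

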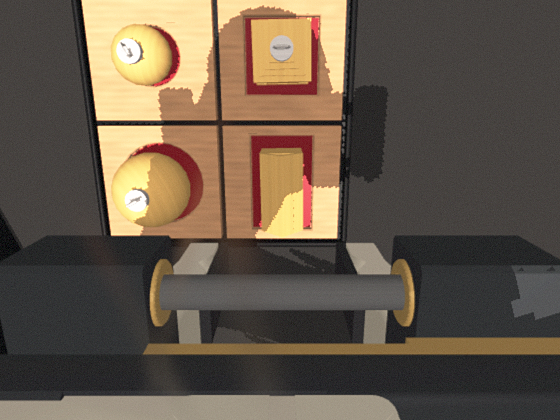

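All four are in their recesses. I'll move the arm clear and take a final look from the fixed cameras.

```bash
python3 - <<'E'
from h import *
bot.move_ptp([420,-30,300],Q(0)); bot.pause(.2)
shot('f_top','top'); shot('f_sc','scene'); st('end')
a=cv2.imread('pics/f_top.png')[130:275,90:235]; b=cv2.imread('pics/f_sc.png')[165:290,325:455]
cv2.imwrite('pics/f_z.png',np.hstack([cv2.resize(a,(400,400),interpolation=2),cv2.resize(b,(400,400),interpolation=2)]))
for n in('top','f_top'):pass
E
```

```text
end t56.9 [420.2 -29.5 299.5] w48.0 F [0.3 0.6 0.5]
```

View pics/f_z.png

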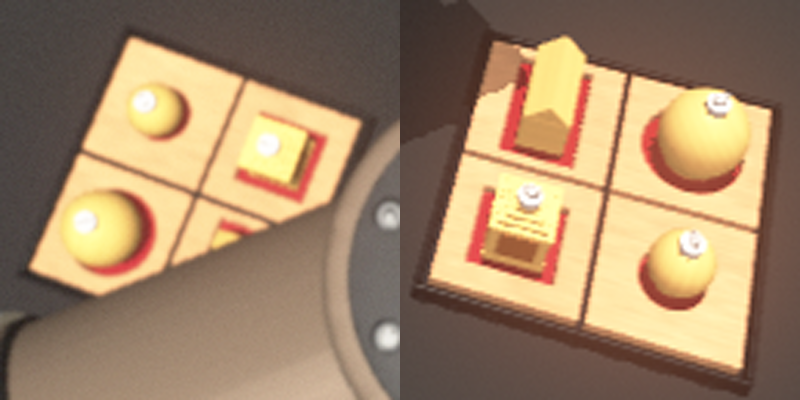

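View pics/f_sc.png

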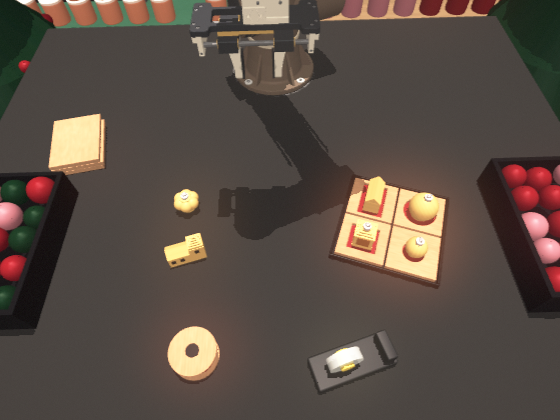

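The scene view shows all four upright inside their recesses, with red floor visible around each. The look-alikes are still at pixels (186,201) and (186,250).

```bash
python3 -c "
from plant import bot
print(bot.close_job())"
```

```text
the job is handed in; nothing more can be done
None
```

The gift set is made up and handed in. I placed the large ball, small ball, square lantern and plain house, in that order, each upright in its own recess. Each was lowered in half-millimetre steps and let go with its underside about level with the recess floor. Vertical force at that point was 6 N or less.

- **Placement:** The last scene-camera picture shows all four upright inside their recesses, with red floor visible around each one. The arm partly hid the house in the last top-camera picture. The wrist and scene pictures both show it inside its recess.
- **Look-alikes:** The six-lobed ornament and the tower house show at the same pixels as at the start, and nothing was moved near them.
- **Touchdown:** For the large ball, lantern and house, a force rise of 5–7 N showed contact at the expected height. For the small ball the rise was about 2 N, close to the sensor noise, so its touchdown is confirmed by height and by the pictures.
- **End state:** The gripper was open and clear of everything, at about 57 s on the clock out of the 104 s allowed. No check failed.

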